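# Cock and fire the spring setter to seat a dowel

## Task

A headed dowel has been started in the aluminium block clamped in the bench spring setter. Draw the striker back by its upright handle until you feel it reach the rubber buffer behind the catch, without hauling hard on the buffer, and let go once the catch holds the striker by itself; then press the release lever gently so that the blow drives the dowel fully home, and take your hand away. Do not push the dowel by hand or disturb the things standing round the setter.

Things in the scene. Friction and masses are not known exactly. Their poses are not given: they have to be found in the camera images.
- setter: bench spring setter, bolted down: grey base 100 x 374 x 12 mm, striker in two guide blocks, catch housing, nest with aluminium block. Origin on the bench under the striker's axis; z up. Base spans y -201..+173 mm. Striker draws back toward -y, fires to +y. Guide blocks 71 mm high, housing (y -177..-59 mm) 89 mm, block and nest (y +100..+167 mm) 76 mm
- striker_draw (a joint): m drawn back toward the setter's -y; 0: nose at a seated dowel's head; starts resting on the dowel. Spring pulls forward with 5 N at 0 plus 0.1 N/mm. A hidden catch drops in somewhere from 30 to 50 mm, different each time; over the 25 mm before that it drags: a bump of up to 3 N, then about 1 N. 1.5 mm past it the rubber buffer begins. When let go it comes forward only onto its catch, 2 to 5 mm
- striker: striker bar, 15 mm across, with its handle: steel post 12 x 10 mm under an upright black grip 34 mm (x) by 12 mm (y) by 46 mm high, top 141 mm above the bench. Origin on the striker's axis, 50 mm above the bench, 35 mm behind the handle; axes as the setter's
- handle_grip (a point): centre of the graspable part of the black grip, 122 mm above the bench and 19 mm below the grip's top; the grip is 12 mm thick along the setter's y, 34 mm wide along its x. At draw 0 it lies at y = +35 mm in the setter's frame; moves with the striker
- release_lever: the steel release lever, hinged across the housing; origin on its hinge, at y = -160 mm in the setter's frame, 56 mm above the bench; its thumb pad sticks out behind
- buffer: round rubber buffer 18 mm across, in the housing behind the striker; origin at its front face. A stiff spring, 4 N per mm of draw. Must not be pressed with more than 15 N, so keep the pull on the handle under about 23 N; 4 to 9 N on it is ample for the catch to be in
- release_angle (a joint): angle of the release lever in rad: 0 at rest (catch down), positive as its rear pad is pressed down; springs back. It frees the caught striker at about 0.13 rad (pad down 7 mm); the pad can go down 20 mm. Takes about 4 to 8 N; must not exceed 20 N
- release_pad (a point): ribbed steel thumb pad of the release lever, 28 mm (x) by 24 mm (y), behind the housing. This point is the centre of its top, 78 mm above the bench at rest, at y = -210 mm in the setter's frame. Press straight down
- dowel_gap (a joint): m that the dowel's head stands off the aluminium block: starts at 5 to 8 mm, 0 when fully home. Tight fit, slides at about 20 N; one full blow seats it
- dowel: the dowel's steel head, 14 mm across, 4 mm thick, 50 mm above the bench; origin at the centre of its seating face (toward the block)
- beaker: bystander: clear beaker 55 mm across, 66 mm high, beside the setter; origin under its centre.
- rinse_bottle: bystander: white bottle with white cap, 60 mm across, 121 mm high; origin under its centre.
- cone_case: bystander: flat round case 61 mm across, 24 mm high; origin under its centre.
- marker_black: bystander: black marker pen 138 mm long, lying; origin under its centre.

How it is judged:
By the outcome, as a careful person would: the job done as asked, in the order asked, and still so for the second after the job is handed in, with the robot touching nothing.
It also fails if it takes over 56 s, if anything falls off the work surface, if the arm or the gripper's body presses on something with over 40 N, if the wrist force passes 120 N, or if a joint passes its speed limit or range.

## Robot

A 6-joint arm with a two-finger parallel gripper is mounted at the origin on a cart in front of the work surface, level with it; the furniture and walls round the work are solid. World frame = base frame: x ahead of the robot, y to its left, z up, the work surface at z = 0. Lengths are in m, angles in rad, forces in N, time in s.
With the tool pointing down it reaches from about 0.325 to 0.85 m from the base axis. Payload 15.5 kg.
Tool frame: the origin (TCP) lies at the very end of the fingers, on their centre line; the grasp point (between the pads) lies 19 mm behind it (ctrl.grip_depth is the distance from the TCP to the grasp point, in m); x points along the fingers, y is the direction in which the jaws open and shut, and the axes are right-handed (so a half turn about x gives the same grasp; the last joint's range is limited). The gripper opens to 91 mm and grips with 3 to 60 N. Pads are 32 mm wide; open, the fingers measure 118 mm over their backs; the gripper's body (76 mm by 178 mm) begins 60 mm behind the grasp point.
Start: joints at [-1.302, 0.494, 1.345, -0, 1.302, -0.096], TCP at [0.222, -0.584, 0.214] pointing down, gripper open.
Joint ranges: [-2.91, 2.91], [-0.82, 2.16], [0.22, 2.67], [-1.22, 4.37], [0.12, 2.79], [-3.08, 3.08]. Speed limits (rad/s): [1.89, 1.89, 2.57, 3.01, 3.01, 3.01].

## Interface

Orientations are given as a rotation vector (axis times angle).
In Python, from cell import ctrl, sensors, get_image, job, boxes_of, masks_of gives the robot as it stands. Calls block until the motion is done:
- ctrl.reach(position, orientation): joint-space move of the TCP to a pose.
- ctrl.move_l(position, ori=None, v=0.15, guard=None): straight line of the TCP; ori=None keeps the orientation; v is the mean speed in m/s. With guard (N) it stops when the force on the tool has changed by that much, and returns True; else False.
- ctrl.goto_joints(angles): joint-space move.
- ctrl.let_go() and ctrl.clamp(): open the fingers fully, or close them until they stop; the grip force is fixed at half the most.
- ctrl.sleep(seconds).
- ctrl.solve_ik(position, orientation): joint angles nearest the present ones, or None.
- sensors.get_state(): the state.
- get_image(name): name is "scene" or "top" or "wrist"; returns a dict with "color" (400x640x3 uint8, blue, green, red), "depth" (400x640 float32, m along the optical axis (not along the pixel's ray), 0 where there is no reading), "fovy" (degrees; the focal length in pixels is half the picture's height over the tangent of half this angle, whatever the lens; pixels are square), "cx", "cy" (the principal point, pixels), "extrinsics" (4x4, takes a point from world to camera coordinates). Camera axes: x right, y down, z forward; pixel columns grow to the right and rows downward; lengths in m; the calibration is good to about 2 mm. A picture is of the moment at which its call begins.
A pose or a line that the arm cannot do raises ctrl.PlanningError and nothing moves.
- job.job_done(): hands the job in, once; it reports no verdict.
Trained networks look in a picture, given as the dict that the camera call returned (one of the last four; its "shot" number tells which), for a name from the list of things; names that differ only in an ending like _2 or _b are one class to them, and where a whole thing is asked for, a point or a joint stands for the part that bears it (a point fixed in the world has none). Each returns a list of dicts, best first, with "p" (0 to 1); they miss things now and then, are a little off and sometimes report something else, mostly with a low value. They report only what shows in the picture. A call takes as long as a camera call.
- boxes_of(label, picture): "pixel" ([column, row] in pixels, amid what is visible of it).
- masks_of(label, picture): "pixels" (400x640 bool, what is visible of it) and "pixel" ([column, row] in pixels, amid what is visible of it).
The state is a dict: "time": time; "joint_pos": joint angles; "dq": joint speeds; "joint_torque": joint torques, N m; "ee_pos": TCP position; "eef_rot": TCP orientation; "wrist_force": force on the tool from outside, world axes, zero at the start; "wrist_torque": the same for the moment, N m; "opening": finger opening in m.
Only numpy, scipy, OpenCV 4.12 (cv2) and the standard library are available. Lean on these libraries where they do the work, as an engineer would, in place of code of your own. Each camera call takes 0.05 s, during which the arm holds its last target.

## Working session

There is one attempt and no reset: what is moved stays moved. The work goes in short steps, each a Python script; the robot and the scene stay as the last script left them, time stands still between calls to the robot, and variables do not carry over. Pictures are saved under pics/ and viewed, and the job is handed in when it is done.

```bash
ls; mkdir -p pics
cat > h.py <<'E'
import numpy as np, cv2
from cell import ctrl, sensors, get_image, job, boxes_of, masks_of
def deproj(im,u,v,d):
    f=200/np.tan(np.radians(im["fovy"])/2)
    p=np.array([(u-im["cx"])/f*d,(v-im["cy"])/f*d,d])
    E=im["extrinsics"]; return E[:3,:3].T@(p-E[:3,3])
def cloud(im,mask):
    v,u=np.nonzero(mask&(im["depth"]>0)); d=im["depth"][v,u]
    f=200/np.tan(np.radians(im["fovy"])/2)
    p=np.stack([(u-im["cx"])/f*d,(v-im["cy"])/f*d,d],1)
    E=im["extrinsics"]; return (p-E[:3,3])@E[:3,:3]
E
python3 - <<'E'
from h import *
for n in ("scene","top"):
    im=get_image(n); cv2.imwrite(f"pics/{n}0.png",im["color"])
    for l in ["setter","striker","handle_grip","release_lever","release_pad","dowel","beaker","rinse_bottle","cone_case","marker_black"]:
        m=masks_of(l,im)
        for r in m[:2]:
            c=cloud(im,r["pixels"])
            print(n,l,round(r["p"],2),np.round(r["pixel"]),len(c),np.round(np.median(c,0),3) if len(c) else "",np.round(np.percentile(c,[3,97],axis=0),3).tolist() if len(c) else "")
s=sensors.get_state();print(s["time"],s["ee_pos"],s["eef_rot"],s["wrist_force"],s["opening"])
E
```

```text
pics
scene setter 0.62 [360. 259.] 9857 [ 0.497 -0.055  0.04 ] [[0.462, -0.173, 0.005], [0.545, 0.179, 0.111]]
scene setter 0.43 [416. 270.] 489 [ 0.503 -0.156  0.076] [[0.491, -0.194, 0.048], [0.527, -0.116, 0.08]]
scene striker 0.98 [336. 210.] 684 [0.514 0.05  0.102] [[0.502, 0.016, 0.05], [0.532, 0.075, 0.141]]
scene striker 0.71 [414. 272.] 440 [ 0.503 -0.161  0.076] [[0.491, -0.194, 0.055], [0.517, -0.12, 0.08]]
scene handle_grip 0.93 [340. 211.] 758 [0.515 0.05  0.1  ] [[0.502, 0.016, 0.036], [0.608, 0.131, 0.141]]
scene release_lever 0.87 [413. 270.] 490 [ 0.503 -0.156  0.076] [[0.491, -0.194, 0.053], [0.526, -0.118, 0.08]]
scene release_pad 0.91 [414. 270.] 486 [ 0.503 -0.156  0.076] [[0.491, -0.194, 0.055], [0.526, -0.116, 0.08]]
scene beaker 0.91 [271. 238.] 1081 [0.412 0.119 0.043] [[0.394, 0.109, 0.001], [0.48, 0.191, 0.067]]
scene rinse_bottle 0.92 [372. 205.] 1248 [0.614 0.064 0.072] [[0.6, 0.05, 0.022], [0.643, 0.09, 0.121]]
scene cone_case 0.77 [423. 254.] 245 [ 0.62  -0.085  0.024] [[0.599, -0.099, 0.0], [0.653, -0.05, 0.027]]
scene marker_black 0.55 [333. 283.] 472
[... 756 characters left out ...]
89, 0.003], [0.525, -0.124, 0.085]]
top release_pad 0.49 [418. 225.] 245 [ 0.503 -0.168  0.074] [[0.49, -0.192, 0.057], [0.517, -0.13, 0.081]]
top beaker 0.82 [286. 254.] 452 [0.42  0.138 0.006] [[0.392, 0.112, -0.002], [0.439, 0.16, 0.067]]
top rinse_bottle 0.72 [312. 168.] 697 [0.614 0.08  0.087] [[0.598, 0.054, -0.001], [0.647, 0.109, 0.123]]
top cone_case 0.75 [375. 187.] 493 [ 0.603 -0.065  0.022] [[0.578, -0.092, 0.004], [0.633, -0.04, 0.027]]
top marker_black 0.8 [351. 252.] 321 [ 0.433 -0.029  0.011] [[0.425, -0.087, -0.003], [0.441, 0.035, 0.017]]
1.1 [ 0.22238567 -0.58410815  0.21391848] [ 2.02296091  0.37208071 -2.02303899] [-1.11914993 -0.08215205 -0.24182429] 0.09136406724000642
```

View pics/scene0.png

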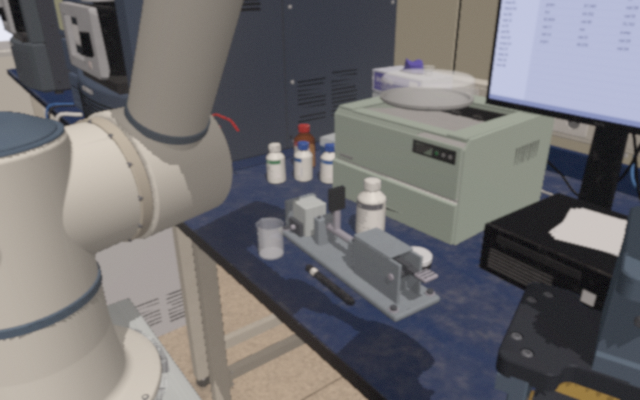

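View pics/top0.png

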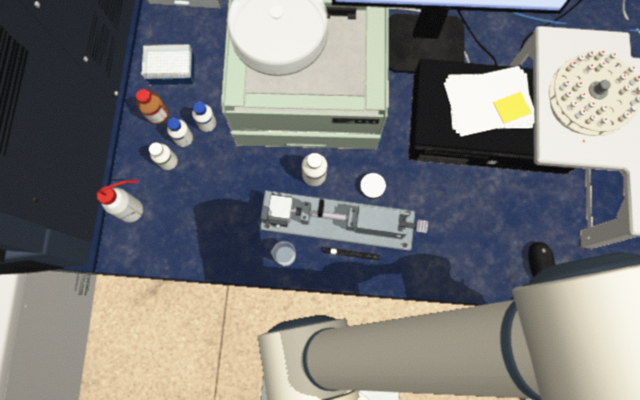

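Run:
```python
from h import *
S=[]
for n in ("scene","top"):
    im=get_image(n)
    c=cloud(im,np.ones((400,640),bool))
    # grip top and body
    g=c[(c[:,2]>0.105)&(c[:,2]<0.15)&(abs(c[:,0]-.515)<.04)&(abs(c[:,1]-.05)<.06)]
    t=g[g[:,2]>0.135]
    for q in (g,t): print(n,"grip",len(q),np.round(q.mean(0),4),np.round(q.min(0),4),np.round(q.max(0),4))
    p=c[(c[:,2]>0.068)&(c[:,2]<0.084)&(abs(c[:,0]-.505)<.04)&(c[:,1]<-.145)&(c[:,1]>-.23)]
    print(n,"pad",len(p),np.round(p.mean(0),4),np.round(p.min(0),4),np.round(p.max(0),4))
    h=c[(c[:,2]>0.085)&(c[:,2]<0.095)&(abs(c[:,0]-.51)<.05)&(c[:,1]<0)]
    r=cv2.minAreaRect(h[:,:2].astype(np.float32)); print("housing top",len(h),r,h[:,2].mean())
    b=c[(c[:,2]>0.009)&(c[:,2]<0.015)&(abs(c[:,0]-.51)<.08)&(abs(c[:,1])<.23)&~((c[:,0]<.445))&~((c[:,0]>.575))]
    r=cv2.minAreaRect(b[:,:2].astype(np.float32)); print("base",len(b),r)
    k=c[(c[:,2]>0.073)&(c[:,2]<0.079)&(abs(c[:,0]-.53)<.07)&(c[:,1]>0.1)&(c[:,1]<.25)]
    if len(k)>5: print("block",len(k),cv2.minAreaRect(k[:,:2].astype(np.float32)))
```

```text
scene grip 344 [0.5159 0.051  0.1252] [0.5005 0.0459 0.1051] [0.5356 0.0595 0.1428]
scene grip 94 [0.5168 0.0522 0.1395] [0.501  0.0469 0.135 ] [0.5344 0.0595 0.1428]
scene pad 350 [ 0.5039 -0.1704  0.0763] [ 0.4799 -0.1959  0.068 ] [ 0.5329 -0.145   0.084 ]
housing top 970 ((0.5099558234214783, -0.0900638997554779), (0.11620024591684341, 0.05480838194489479), 87.56712341308594) 0.08934605729526485
base 2763 ((0.5155240297317505, 0.007801041007041931), (0.36668166518211365, 0.101892851293087), 86.5743179321289)
block 369 ((0.5235981345176697, 0.159724622964859), (0.06922746449708939, 0.06731955707073212), 86.05133819580078)
top grip 97 [0.5141 0.0564 0.1362] [0.4993 0.0502 0.1076] [0.5335 0.0628 0.1465]
top grip 79 [0.5164 0.0565 0.1392] [0.4994 0.0504 0.1354] [0.5335 0.0625 0.1465]
top pad 182 [ 0.5033 -0.1726  0.0755] [ 0.4792 -0.1933  0.0681] [ 0.5301 -0.1453  0.0835]
housing top 869 ((0.508842408657074, -0.32122737169265747), (0.05749291926622391, 0.5814304351806641), 0.1302865445613861) 0.08844670006017424
base 2110 ((0.5133935213088989, 0.014289245009422302), (0.3726069927215576, 0.10022266954183578), 86.65314483642578)
block 425 ((0.5222718119621277, 0.16111710667610168), (0.06549022346735, 0.06685211509466171), 86.2108383178711)
```

The scene picture shows the setter lying nearly along world y. The black grip is at about (338,198) and the release pad at (425,275). The bottle is behind the setter, with the beaker and pen in front. The top view agrees: grip (321,207), pad (421,227). That puts the setter's yaw at about -3.3° and its origin near (0.515, 0.025). Next I'll check the approach for clearance.

```bash
cat >> h.py <<'E'
from scipy.spatial.transform import Rotation as R
Y=np.array([0.0585,0.9983,0]); Y/=np.linalg.norm(Y)   # setter +y in world
O=np.array([0.5153,0.025,0])
def ori(sgn=1):
    x=np.array([0,0,-1.]); y=sgn*Y; z=np.cross(x,y)
    return R.from_matrix(np.stack([x,y,z],1)).as_rotvec()
E
python3 - <<'E'
from h import *
im=get_image("top");c=cloud(im,np.ones((400,640),bool))
r=np.hypot(c[:,0],c[:,1]);a=np.degrees(np.arctan2(c[:,1],c[:,0]))
for lo in range(-70,30,10):
    q=c[(a>lo)&(a<lo+10)&(c[:,2]>.12)&(r<1)]
    rr=np.hypot(q[:,0],q[:,1])
    print(lo,len(q),np.round(np.percentile(rr,[0,1,10]),2) if len(q) else "", np.round(q[:,2].max(),2) if len(q) else "")
print(sensors.get_state()["joint_pos"])
for s in (1,-1):
    for p in ([0.517,.0545,.25],[0.517,.0545,.103],[0.503,-.186,.07]):
        q=ctrl.solve_ik(p,ori(s)); print(s,p,None if q is None else np.round(q,2))
E
```

```text
-70 0  
-60 93 [0.77 0.77 0.77] 0.22
-50 2522 [0.3  0.31 0.77] 0.85
-40 20490 [0.22 0.25 0.28] 0.85
-30 15670 [0.19 0.21 0.25] 0.85
-20 4107 [0.14 0.15 0.2 ] 0.65
-10 6489 [0.14 0.15 0.21] 0.55
0 10272 [0.14 0.15 0.23] 0.47
10 9514 [0.14 0.15 0.23] 0.4
20 2225 [0.15 0.15 0.17] 0.34
[-1.30249421e+00  4.93626920e-01  1.34549356e+00 -2.04985012e-05
  1.30249704e+00 -9.55206345e-02]
1 [0.517, 0.0545, 0.25] [-0.01  0.31  1.55 -0.    1.28 -1.52]
1 [0.517, 0.0545, 0.103] [-0.01  0.49  1.73 -0.    0.92 -1.52]
1 [0.503, -0.186, 0.07] [-0.47  0.56  1.72  0.    0.86 -1.98]
-1 [0.517, 0.0545, 0.25] [-0.01  0.31  1.55 -0.    1.28  1.62]
-1 [0.517, 0.0545, 0.103] [-0.01  0.49  1.73 -0.    0.92  1.62]
-1 [0.503, -0.186, 0.07] [-0.47  0.56  1.72 -0.    0.86  1.16]
```

Run:
```python
from h import *
q=ctrl.solve_ik([0.517,.053,.24],ori(1)); 
w=np.array(q); w[0]=-1.302; w[5]=-.096
ctrl.goto_joints(w); ctrl.goto_joints(q)
s=sensors.get_state();print(s["time"],s["ee_pos"],s["wrist_force"])
im=get_image("wrist"); cv2.imwrite("pics/w1.png",im["color"])
c=cloud(im,np.ones((400,640),bool))
g=c[(c[:,2]>0.132)&(c[:,2]<0.15)&(abs(c[:,0]-.515)<.04)&(abs(c[:,1]-.05)<.04)]
print(len(g),g.mean(0),g.min(0),g.max(0)); 
if len(g)>4: print(cv2.minAreaRect(g[:,:2].astype(np.float32)))
im=get_image("scene"); cv2.imwrite("pics/s1.png",im["color"])
```

```text
4.0 [0.51714666 0.05231532 0.23997021] [-1.02651932  0.63731716 -0.51196392]
543 [0.51562986 0.05434946 0.14054989] [0.49966996 0.04782366 0.13232613] [0.53400662 0.06071665 0.14290448]
((0.5167824029922485, 0.05423937365412712), (0.011303254403173923, 0.0341666080057621), 86.8763656616211)
```

View pics/w1.png

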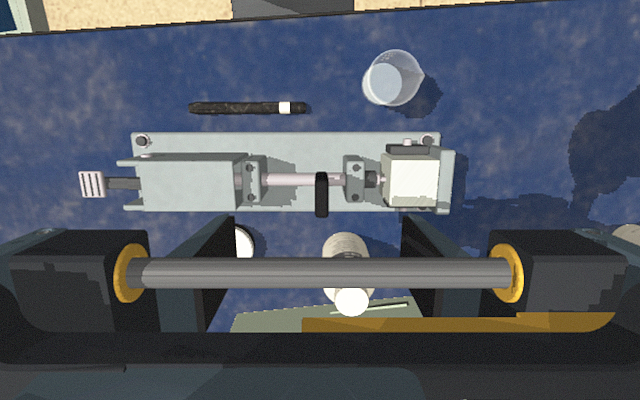

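The wrist view shows the grip at (321,194), between the open jaws' planes, and the pad at (92,184). Depth puts the grip centre at (0.517, 0.054), which agrees with the other cameras. I'll descend and grasp.

Run:
```python
from h import *
im=get_image("wrist"); c=cloud(im,np.ones((400,640),bool)).reshape(-1,3) 
p=c[(c[:,2]>0.07)&(c[:,2]<0.084)&(abs(c[:,0]-.505)<.03)&(c[:,1]<-.168)&(c[:,1]>-.23)]
print("pad",len(p),p.mean(0),p.min(0),p.max(0), cv2.minAreaRect(p[:,:2].astype(np.float32)))
print(ctrl.grip_depth)
print(ctrl.move_l([0.5168,.0543,.103],ori(1),v=.12,guard=8))
s=sensors.get_state();print(s["time"],s["ee_pos"],s["wrist_force"],s["wrist_torque"])
```

```text
pad 715 [ 0.50224765 -0.18066203  0.07738278] [ 0.48840136 -0.19484914  0.07037443] [ 0.51676492 -0.16806896  0.08095328] ((0.5026082396507263, -0.18143706023693085), (0.027340739965438843, 0.027390090748667717), 86.03436279296875)
0.0188
False
5.4417 [0.51719784 0.05428661 0.10355811] [ 0.23130286  0.03308232 -0.85307301] [ 0.09418533 -0.13760459  0.00231236]
```

Run:
```python
from h import *
# bias backward so that closing can only draw the striker back, never onto the dowel
ctrl.move_l(np.array([0.5168,.0543,.103])-0.0025*Y,ori(1),v=.05)
s=sensors.get_state();f0=np.array(s["wrist_force"]);print(s["ee_pos"],f0)
ctrl.clamp()
s=sensors.get_state();print(s["time"],s["ee_pos"],np.array(s["wrist_force"])-f0,np.dot(np.array(s["wrist_force"])-f0,Y),s["opening"])
np.save("f0.npy",f0); np.save("p0.npy",s["ee_pos"])
```

```text
[0.51683081 0.05164799 0.10335958] [-0.50377696 -0.73172297  0.62883114]
6.875 [0.51667227 0.0522635  0.10302549] [ 0.61315335  5.53689061 -1.22960018] 5.563277436702775 0.01202163284350713
```

Run:
```python
from h import *
f0=np.load("f0.npy"); p0=np.array([0.5168,.0543,.103])-0.0025*Y
def rd():
    s=sensors.get_state(); return s["time"],np.dot(np.array(s["ee_pos"])-p0,-Y)*1e3,np.dot(np.array(s["wrist_force"])-f0,Y),s["opening"]
d=0; hist=[]
for step in [8,6]+[1.0]*45:
    d+=step
    ctrl.move_l(p0-Y*d*1e-3,ori(1),v=.03)
    t,x,F,o=rd(); hist.append((x,F)); print(f"{t:.2f} cmd {d:.1f} x {x:.2f} F {F:.2f} o {o*1e3:.2f}")
    if F>13.5 or (len(hist)>8 and F-hist[-2][1]>2.2 and d>22) or t>32: break
```

```text
7.29 cmd 8.0 x 7.55 F 7.26 o 11.98
7.64 cmd 14.0 x 13.47 F 8.36 o 11.67
7.89 cmd 15.0 x 14.35 F 8.33 o 11.67
8.14 cmd 16.0 x 15.35 F 7.41 o 12.17
8.39 cmd 17.0 x 16.31 F 9.20 o 11.93
8.64 cmd 18.0 x 17.32 F 8.58 o 11.79
8.89 cmd 19.0 x 18.31 F 9.25 o 11.91
9.14 cmd 20.0 x 19.31 F 8.74 o 12.14
9.39 cmd 21.0 x 20.28 F 9.80 o 12.01
9.64 cmd 22.0 x 21.27 F 9.90 o 11.82
9.89 cmd 23.0 x 22.27 F 9.51 o 12.08
10.14 cmd 24.0 x 23.26 F 10.05 o 11.78
10.39 cmd 25.0 x 24.29 F 9.13 o 11.75
10.64 cmd 26.0 x 25.27 F 9.17 o 11.87
10.89 cmd 27.0 x 26.25 F 8.91 o 11.50
11.14 cmd 28.0 x 27.26 F 9.50 o 11.85
11.39 cmd 29.0 x 28.25 F 10.14 o 11.80
11.64 cmd 30.0 x 29.30 F 8.95 o 11.75
11.89 cmd 31.0 x 30.29 F 9.74 o 11.99
12.14 cmd 32.0 x 31.00 F 12.50 o 12.05
```

Run:
```python
from h import *
f0=np.load("f0.npy"); p0=np.array([0.5168,.0543,.103])-0.0025*Y
def rd():
    F=[];
    for _ in range(4):
        s=sensors.get_state(); F.append(np.dot(np.array(s["wrist_force"])-f0,Y)); ctrl.sleep(.03)
    return s["time"],np.dot(np.array(s["ee_pos"])-p0,-Y)*1e3,np.mean(F),s["opening"]
d=32; print(rd())
for step in [.4]*8:
    d+=step
    ctrl.move_l(p0-Y*d*1e-3,ori(1),v=.03)
    t,x,F,o=rd(); print(f"{t:.2f} cmd {d:.1f} x {x:.2f} F {F:.2f} o {o*1e3:.2f}")
    if F>15.3: break
```

```text
(12.2417, np.float64(31.01172755648567), np.float64(12.321573719416193), 0.011454409090893517)
12.62 cmd 32.4 x 31.30 F 12.96 o 11.81
13.01 cmd 32.8 x 31.59 F 14.56 o 11.61
13.39 cmd 33.2 x 31.88 F 15.96 o 12.18
```

The slope is about 4 N/mm, so this is the buffer, with roughly 6.5 N on it. I'll ease forward to feel whether the catch takes the load before opening the fingers.

Run:
```python
from h import *
f0=np.load("f0.npy"); p0=np.array([0.5168,.0543,.103])-0.0025*Y
def rd():
    F=[];
    for _ in range(3):
        s=sensors.get_state(); F.append(np.dot(np.array(s["wrist_force"])-f0,Y)); ctrl.sleep(.02)
    return s["time"],np.dot(np.array(s["ee_pos"])-p0,-Y)*1e3,np.mean(F),s["opening"]
d=33.2
for step in [.8]*10:
    d-=step
    ctrl.move_l(p0-Y*d*1e-3,ori(1),v=.03)
    t,x,F,o=rd(); print(f"{t:.2f} cmd {d:.1f} x {x:.2f} F {F:.2f} o {o*1e3:.2f}")
    if F<2.5: break
```

```text
13.71 cmd 32.4 x 31.25 F 14.33 o 11.68
14.01 cmd 31.6 x 30.64 F 11.99 o 11.92
14.31 cmd 30.8 x 29.99 F 10.28 o 12.15
14.61 cmd 30.0 x 29.18 F 10.02 o 12.05
14.91 cmd 29.2 x 28.64 F 7.85 o 11.80
15.21 cmd 28.4 x 28.50 F 0.45 o 12.02
```

The force fell to zero within about 3 mm, so the catch holds. I'll let go, lift off and check.

Run:
```python
from h import *
ctrl.let_go()
s=sensors.get_state(); p=np.array(s["ee_pos"]); print(s["time"],p)
ctrl.move_l([p[0],p[1],.20],ori(1),v=.2)
im=get_image("wrist"); cv2.imwrite("pics/w2.png",im["color"])
c=cloud(im,np.ones((400,640),bool))
g=c[(c[:,2]>0.132)&(c[:,2]<0.15)&(abs(c[:,0]-.515)<.04)&(abs(c[:,1]-.03)<.06)]
print(len(g)); 
if len(g)>4: print(cv2.minAreaRect(g[:,:2].astype(np.float32)))
p=c[(c[:,2]>0.07)&(c[:,2]<0.084)&(abs(c[:,0]-.505)<.03)&(c[:,1]<-.168)&(c[:,1]>-.23)]
print("pad",len(p),p.min(0) if len(p) else "",p.max(0) if len(p) else "")
print(sensors.get_state()["time"])
```

```text
16.475 [0.51499216 0.02344877 0.10299921]
709
((0.5144609212875366, 0.022849634289741516), (0.011235122568905354, 0.03347103297710419), 86.48805236816406)
pad 878 [ 0.48880793 -0.19579871  0.07019368] [ 0.51666525 -0.16800906  0.08039936]
17.1583
```

View pics/w2.png

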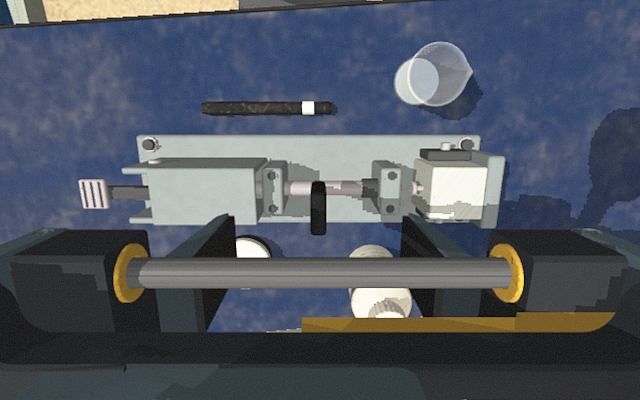

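The wrist view shows the grip held back at (318,207), and the dowel head at (416,187) still standing off the block. Now I'll move over to the pad.

Run:
```python
from h import *
P=np.array([0.5026,-0.1845,0])
s=sensors.get_state(); p=np.array(s["ee_pos"])
ctrl.move_l([P[0],P[1],.20],ori(1),v=.2)
ctrl.clamp()
ctrl.move_l([P[0],P[1],.090],ori(1),v=.1,guard=8)
ctrl.sleep(.15)
s=sensors.get_state(); f0=np.array(s["wrist_force"]); print(s["time"],s["ee_pos"],f0,s["opening"])
z=.090
while z>.0605 :
    z-=.001 
    ctrl.move_l([P[0],P[1],z],ori(1),v=.03)
    s=sensors.get_state(); F=np.array(s["wrist_force"])-f0
    print(f"{s['time']:.2f} {z:.4f} {s['ee_pos'][2]:.4f}",np.round(F,1))
    if F[2]>12 or s["time"]>40: break
    if z<.084 and s['ee_pos'][2]<.0695: break
im=get_image("scene"); cv2.imwrite("pics/s3.png",im["color"])
im=get_image("top"); c=cloud(im,np.ones((400,640),bool))
g=c[(c[:,2]>0.132)&(c[:,2]<0.15)&(abs(c[:,0]-.515)<.04)&(abs(c[:,1]-.03)<.06)]
print(len(g), g.mean(0) if len(g) else "")
```

```text
21.1167 [ 0.50285966 -0.18461922  0.09049069] [-0.40919853  0.89745212  0.19367825] 0.00022388592950255137
21.37 0.0890 0.0890 [ 0.8 -0.8  0.5]
21.62 0.0880 0.0879 [-0.4 -0.8  0.4]
21.87 0.0870 0.0869 [ 1.2 -0.6 -0.1]
22.12 0.0860 0.0859 [ 0.2 -0.7  0.2]
22.37 0.0850 0.0849 [ 0.7 -0.1 -0.3]
22.62 0.0840 0.0839 [ 0.1 -1.6 -0.3]
22.87 0.0830 0.0829 [ 0.6 -1.9  0.3]
23.12 0.0820 0.0819 [0.4 0.1 0.7]
23.37 0.0810 0.0809 [ 0.9 -0.8 -0.1]
23.62 0.0800 0.0799 [ 0.1 -1.  -0.2]
23.87 0.0790 0.0789 [ 0.9 -0.1 -0.1]
24.12 0.0780 0.0781 [ 0.1 -1.9  3.6]
24.37 0.0770 0.0772 [-1.1 -4.6  5.8]
24.62 0.0760 0.0763 [-1.7 -6.6  6.6]
24.87 0.0750 0.0753 [-1.1 -5.7  7. ]
25.12 0.0740 0.0744 [-1.6 -6.9  7.5]
25.37 0.0730 0.0734 [-1.  -7.5  6.1]
25.62 0.0720 0.0721 [ 1.9 -4.4  2.8]
25.87 0.0710 0.0710 [ 1.9 -4.7  3.1]
26.12 0.0700 0.0700 [ 1.2 -3.5  2.8]
26.37 0.0690 0.0690 [ 1.1 -4.8  3.5]
0
```

View pics/s3.png

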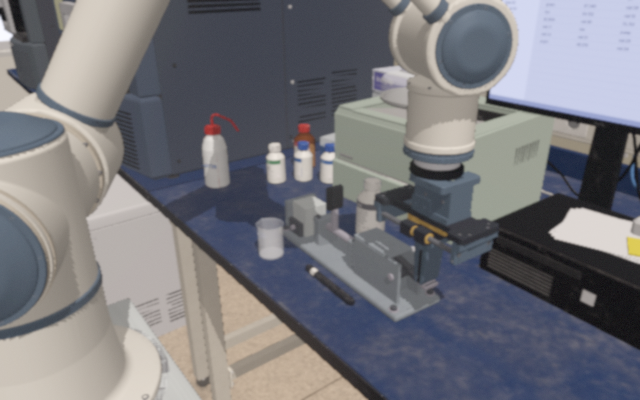

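The scene view shows the handle forward again at about (335,197), and the force dropped at about 5–6 mm of press, so it appears to have fired. I'll lift away and check.

Run:
```python
from h import *
ctrl.move_l([0.5026,-.1845,.20],ori(1),v=.15)
q=ctrl.solve_ik([0.47,.04,.26],ori(1)); ctrl.goto_joints(q)
im=get_image("wrist"); cv2.imwrite("pics/w4.png",im["color"])
c=cloud(im,np.ones((400,640),bool))
g=c[(c[:,2]>0.132)&(c[:,2]<0.15)&(abs(c[:,0]-.515)<.04)&(abs(c[:,1]-.04)<.05)]
print(len(g)); 
if len(g)>4: print(cv2.minAreaRect(g[:,:2].astype(np.float32)))
im=get_image("scene"); cv2.imwrite("pics/s4.png",im["color"])
for l in ["dowel","beaker","rinse_bottle","cone_case","marker_black"]:
    for r in masks_of(l,im)[:1]:
        cc=cloud(im,r["pixels"]);print(l,r["p"],np.round(np.median(cc,0),3),np.round(r["pixel"]))
print(sensors.get_state()["time"])
a=cv2.imread("pics/w1.png");b=cv2.imread("pics/w4.png")
```

```text
86
((0.5022461414337158, 0.062278103083372116), (0.010741448029875755, 0.0046509490348398685), 85.06818389892578)
beaker 0.7 [ 0.503 -0.158  0.076] [417. 270.]
rinse_bottle 0.94 [0.615 0.064 0.073] [370. 206.]
cone_case 0.53 [ 0.619 -0.085  0.024] [424. 256.]
marker_black 0.63 [ 0.432 -0.034  0.013] [333. 283.]
28.775
```

View pics/w4.png

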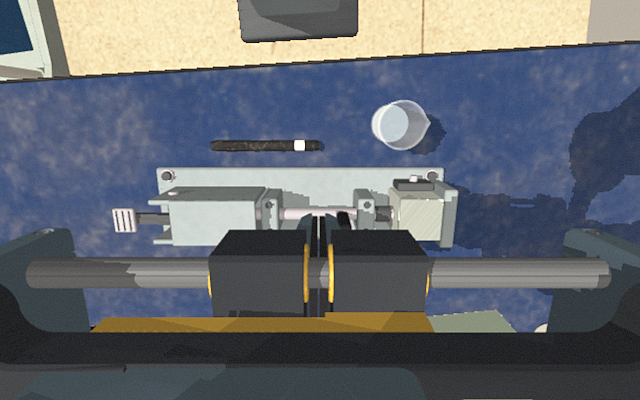

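Run:
```python
from h import *
ctrl.goto_joints(ctrl.solve_ik([0.517,.053,.24],ori(1))); ctrl.let_go()
im=get_image("wrist"); cv2.imwrite("pics/w5.png",cv2.resize(im["color"][130:250,220:460],None,fx=3,fy=3))
c=cloud(im,np.ones((400,640),bool))
g=c[(c[:,2]>0.132)&(c[:,2]<0.15)&(abs(c[:,0]-.515)<.04)&(abs(c[:,1]-.04)<.05)]
print(len(g),cv2.minAreaRect(g[:,:2].astype(np.float32)))
a=cv2.imread("pics/w1.png");cv2.imwrite("pics/w1c.png",cv2.resize(a[130:250,220:460],None,fx=3,fy=3))
im=get_image("top")
for l in ["beaker","rinse_bottle","cone_case","marker_black"]:
    for r in masks_of(l,im)[:1]:
        cc=cloud(im,r["pixels"]);print(l,r["p"],np.round(np.median(cc,0),3),np.round(r["pixel"]))
print(sensors.get_state()["time"])
```

```text
541 ((0.5168946385383606, 0.061210792511701584), (0.011904289945960045, 0.03357511758804321), 86.10299682617188)
rinse_bottle 0.66 [ 0.503 -0.168  0.074] [413. 225.]
cone_case 0.5 [ 0.605 -0.083  0.022] [379. 186.]
marker_black 0.37 [0.514 0.057 0.056] [321. 216.]
30.7917
```

View pics/w5.png

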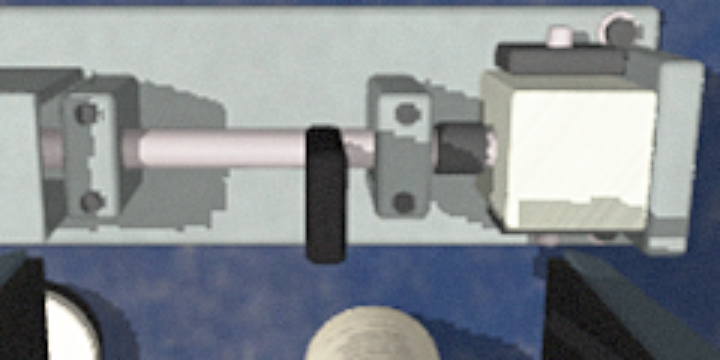

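View pics/w1c.png

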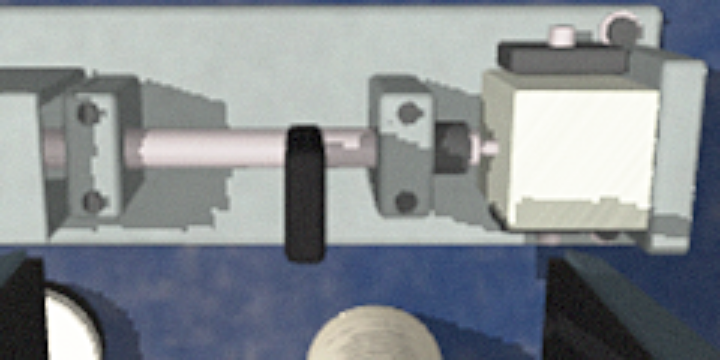

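Comparing before and after, the shank gap visible at (488,150) in the first crop is gone. The head now sits against the block at (490,150), and the handle is 6.9 mm further forward.

```bash
python3 -c "
from h import *
job.job_done(); print(sensors.get_state()['time'])"
```

```text
the job is handed in; nothing more can be done
the job is handed in; nothing more can be done
```

The dowel was driven home by the blow, and I handed the job in at about 31 s, with the gripper open and clear above the setter.

- **Drawing back:** I pulled the handle until the force rose at about 4 N/mm, which is the buffer. The pull peaked at about 16 N, roughly 6.5 N of it on the buffer.
- **Catch:** I eased forward, and the force fell to zero within about 3 mm, so the catch was holding. Then I opened the fingers. A wrist picture showed the striker still held back and the dowel still standing off the block.
- **Release:** I pressed the pad straight down. The downward force peaked at about 7.5 N, with a similar sideways force (about 7.5 N). It dropped at 5–6 mm of travel, a little short of the stated 7 mm. I then lifted away.
- **Dowel:** The handle now rests 6.9 mm further forward than at the start, within about 1 mm of my estimate for a seated dowel. The wrist picture shows no gap under the head.

**Bystanders:** The scene camera put the bottle, case and pen back within 3 mm of their first positions. The beaker was not confirmed by a network: its final scene detection was really the lever. It stood upright in the pictures.

In the last top view, the bottle and pen labels landed on setter parts. The case read about 18 mm off there, probably because the arm partly covered it.

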